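Level the kitchen shelf and keep the spirit level pressed down

ROBOT

A 6-joint arm with a two-finger parallel gripper is mounted at the origin on the work surface. World frame = base frame: x ahead of the robot, y to its left, z up, the work surface at z = 0. Lengths are in m, angles in degrees, forces in N, time in s.
With the tool pointing down it reaches from about 0.4 to 0.925 m from the base axis. Payload 3.4 kg.
Tool frame: the origin (TCP) lies between the finger pads; the fingertips stand 25 mm ahead of it and the grasp point (between the pads) lies 6 mm ahead of it; z points along the fingers, y is the line along which they close (so a half turn about z gives the same grasp; the last joint's range is limited). The gripper opens to 85 mm and grips with 20 to 120 N. Pads are 22 mm wide; open, the fingers measure 114 mm over their backs; the gripper's body (76 mm by 85 mm) begins 54 mm behind the grasp point. The pads swing forward as they close: fully open they stand 13 mm farther back than shut.
Start: joints at [-77.206, 17.578, 86.31, -0, 76.112, -4.211], TCP at [0.168, -0.55, 0.256] pointing down, gripper open.
Joint ranges: [-179.03, 179.03], [-60, 130.46], [8.19, 133.38], [-81.62, 261.62], [5.75, 156.47], [-153.77, 153.77]. Speed limits (degrees/s): [147.25, 147.25, 180, 180, 180, 180].

INTERFACE

Orientations are given as a 3x3 rotation matrix whose columns are the frame's x, y, z axes.
In Python, from station import monitor, vision, robot gives the robot as it stands.
- The arm moves only by the shell command python3 -m pendant 'ROWS' [FORCE]. ROWS is JSON, a list of rows, each a list of 7 numbers: the shift along the tool's x, y, z in units of 0.04 m (1.0 is 0.04 m), then the turn, a rotation vector about the tool's x, y, z in units of 6 degrees (1.0 is 6 degrees), then the closure, from 0 (fully open) to 1 (shut). In form: [[x, y, z, ax, ay, az, claw], ...]. A call has 1 to 8 rows; each row shifts and turns the commanded pose from where the row before left it, along the tool's axes as they then stand; what a row does not reach is not made up. A row lasts 1/12 s, in which the tool goes at most 41.7 mm and 7.16 degrees, less where a joint would pass 70% of its speed; a pose out of reach is approached as far as the arm can. A call with a number of a shift or a turn outside -1 to 1 is refused whole. A call with a gripper value outside its range is refused whole. The fingers move at their own pace and stop on an object; FORCE is the grip in N (left out, the last holds). Time passes only in rows, so rows that do not move let the fingers close. It gives the time, the measured TCP pose, the force, the opening and the grip force at its end, in the units of the state.
- monitor.get_state(): the state, without advancing time (a new reading comes with each control period).
- vision.get_image(name): name is "scene" or "top" or "wrist"; returns a dict with "image" (384x512x3 uint8, red, green, blue), "range_z" (384x512 float32, m along the optical axis (not along the pixel's ray), 0 where there is no reading), "fov_y" (degrees; the focal length in pixels is half the picture's height over the tangent of half this angle, whatever the lens; pixels are square), "cx", "cy" (the principal point, pixels), "R" (3x3) and "t" (3): a world point X has camera coordinates R X + t. Camera axes: x right, y down, z forward; pixel columns grow to the right and rows downward; lengths in m; the calibration is good to about 2 mm. A picture is of the moment at which its call begins.
- robot.sign_off(): hands the job in; it is judged then, once.
The state is a dict: "t": time; "qpos": joint angles; "joint_velocities": joint speeds; "effort": joint torques, N m; "tool_pos": TCP position; "orientation": TCP orientation; "wrist_force": force on the tool from outside, world axes, zero at the start; "wrist_torque": the same for the moment, N m; "width": opening from 0.0 (shut) to 1.0 (fully open); "gripper_force": force on a finger pad.
Only numpy, scipy, OpenCV 4.12 (cv2) and the standard library are available. Lean on these libraries where they do the work, as an engineer would, in place of code of your own. Each camera call takes 0.05 s, during which the arm holds its last target. There are 200 camera calls.

TASK

The right end of the white shelf has sunk. Swing the hinged grey cover of its levelling foot up and gently back onto its stop, and turn the black knob under it until the bubble of the yellow spirit level on the shelf lies centred between its two black lines. Then, with the level where it lies, press it down flat on the shelf with the gripper and finish while still pressing it, cover open and bubble centred, so that the foot's lock nut can be tightened from below; leave the dabba, the salt pig, the tong and the scoop alone.

Things in the scene. Friction and masses are not known exactly. Their poses are not given: they have to be found in the camera images.
- shelf: The white melamine shelf, 740 mm long, 200 mm deep, 18 mm thick, origin in the middle of its underside, top about 140 mm above the counter. Its x axis points from the shelf's front edge to the low tiled wall behind it, its y axis along the shelf to the left, its z axis up out of the board. The shelf hangs on a pivot near its left end; its right end stands on the levelling foot and starts 1.5 to 3 mm too low. A tilt-out bin, 200 mm high, is fixed beyond its left end.
- cover_hinge (a point): Middle of the cover's hinge axis, which runs along the shelf (the shelf's y), 60 mm behind the knob's axis and 16 mm above the shelf's top. Axes as the shelf's when the cover is shut; they turn with the cover.
- cover_tab (a point): Grip point in the cover's orange tab (24 mm wide along the shelf, 8 mm thick, standing out 32 mm from the cover's upper front edge; point 18 mm in front of the cover). Shut: 138 mm in front of the hinge axis, 33 mm above it. Open: 70 mm behind, 124 mm above. Axes turn with the cover, y along the hinge. Pinched across its width from above, it turns between the fingers as the cover swings.
- cover (a joint): Angle of the grey plastic hood (120 deep, 100 along the shelf, 50 mm high, open below, 120 g): 0 shut over the knob, 1.85 rad open on two rubber buffers. Swings up, then back to the wall. Balances at 1.25 +-0.2; beyond it falls onto the stop, short of it shut, unless held. Open, it is behind the hinge axis but for low side walls (94 mm apart, 14 mm forward of it) and reaches 155 mm above the shelf.
- knob_grip (a point): Centre of the grip of the levelling foot's round black knob (42 mm across, 28 mm high, on an upright axis, its top 40 mm above the shelf; this point is 27 mm above the shelf). Seen from above, clockwise raises the shelf's right end, about 1.3 mm per rad. It stays where it is left, turns freely with about 0.12 N m and takes 1.2 to 2.5 rad from the start to level, so it may need more than one grasp. Its axes turn with the knob.
- bubble (a point): Centre of the pale bubble (18 mm long) in the green vial of the spirit level, 25 mm above its underside; the middle between the two black lines (24 mm apart) is the middle of the level, so the bubble's offset is its x in the level's frame. The bubble goes to the higher end; it starts 7 to 16 mm off towards the level's +x end. One rad of clockwise turn of the knob moves it by about 6.2 mm towards the level's -x end; it needs about half a second to settle.
- level: Yellow spirit level lying on the shelf, 200 mm long (its x axis, roughly along the shelf, +x to the left), 40 mm wide, 30 mm high, 400 g. Origin at the middle of its underside.
- level_pad_a (a point): Middle of the flat black rubber pad (40 x 30 mm) on the level's top, 67 mm from its middle towards its +x end, 30 mm above the shelf. A place to press.
- level_pad_b (a point): The same on its -x end, nearer to the levelling foot.
- dabba_mid (a point): Centre of the round stainless dabba with a clear lid and knob, 114 mm across, 77 mm high over the knob, on the left half of the shelf. Point 30 mm above its foot. To be left alone.
- salt_pig_mid (a point): Centre of the white ceramic salt pig, 96 mm across, 116 mm high, on the left half of the shelf. Point 53 mm above its foot. To be left alone.
- tong_mid (a point): Centre of the steel tong, 230 mm long, 40 mm wide, 16 mm high, lying along the back of the shelf behind the level. To be left alone.
- scoop_mid (a point): Blue silicone scoop, 190 mm long, 56 mm wide, 30 mm high, lying on the counter in front of the shelf; point 12 mm above the counter, in its bowl's rear. To be left alone.
Things that resemble listed ones, but are neither listed nor needed, are in the scene too. Of the things shaped like the level, the yellow one is meant.

How it is judged (in metres and radians):
On the way, in this order (a step that is already met when the one before it is completed fails the run):
1. the cover of the levelling foot rests open on its stop (value of joint cover above 1.78 rad and velocity of joint cover below 0.2 rad/s), for 0.2 s.
2. the knob has been turned until the bubble stands between the lines, the cover still open (x of bubble in the frame of level between -0.003 and 0.003 m and angle between shelf's own z axis and vertical below 0.002 rad and value of joint cover above 1.78 rad), for 0.5 s.
At the end, for the whole second after the job is handed in: Fingers press on the level with over 3 N and it passes this on to the shelf, flat, at rest, within 30 mm of where it lay; bubble within 3 mm of the middle (wholly between the lines), shelf level to 0.002 rad, cover open on its stop (over 1.78 rad) (all of step 2 and contact force between the fingers and level above 3 N and contact force between level and shelf above 5 N and angle between level's own z axis and vertical below 0.01 rad and distance of level from where it was at the start of the episode below 0.03 m and linear speed of level below 0.01 m/s); the arm keeps its last pose, push and grip.
It fails at once if the cover is thrown or dropped onto its stop (faster than 2 rad/s near the stop) (value of joint cover above 1.7 rad and velocity of joint cover above 2 rad/s).
It fails at once if the dabba, salt pig, tong or scoop is moved by more than 15 mm or tipped (distance of any of dabba_mid, salt_pig_mid, tong_mid, scoop_mid from where it was at the start of the episode above 0.015 m or angle between any of dabba_mid, salt_pig_mid's own z axis and vertical above 0.2 rad).
It also fails if it takes over 72 s, if anything falls off the work surface, if the arm or the gripper's body presses on something with over 40 N, if the wrist force passes 120 N, or if a joint passes its speed limit or range.

## Working session

There is one attempt and no reset: what is moved stays moved. The work goes in short steps, Python scripts to look and compute and a shell command to move; the robot and the scene stay as the last step left them, time stands still between calls to the robot, and variables do not carry over. Pictures are saved under pics/ and viewed, at most 10 in all, crops included, and the job is handed in when it is done.

```bash
ls; mkdir -p pics; cat > h.py <<'E'
import numpy as np,cv2
from station import monitor,vision,robot
def grab(n):
    d=vision.get_image(n); np.savez('%s.npz'%n,**{k:np.array(v) for k,v in d.items()}); return d
def load(n): return np.load('%s.npz'%n)
def pt(d,u,v,z=None):
    f=192/np.tan(np.radians(float(d['fov_y']))/2)
    z=float(d['range_z'][int(round(v)),int(round(u))]) if z is None else z
    c=np.array([(u-d['cx'])/f*z,(v-d['cy'])/f*z,z]); return np.array(d['R']).T@(c-np.array(d['t']))
def crop(d,u0,v0,u1,v1,s,name):
    im=np.array(d['image'])[v0:v1,u0:u1,::-1]; cv2.imwrite('pics/'+name,cv2.resize(im,None,fx=s,fy=s,interpolation=cv2.INTER_CUBIC))
def proj(d,X):
    f=192/np.tan(np.radians(float(d['fov_y']))/2); c=np.array(d['R'])@X+np.array(d['t']); return c[0]/c[2]*f+d['cx'],c[1]/c[2]*f+d['cy']
E
python3 - <<'E'
from h import *
np.set_printoptions(precision=3,suppress=True)
a=grab('scene');b=grab('top')
cv2.imwrite('pics/a.png',np.array(a['image'])[:,:,::-1]);cv2.imwrite('pics/b.png',np.array(b['image'])[:,:,::-1])
s=monitor.get_state();print(s['tool_pos'],s['orientation'],s['wrist_force'],a['fov_y'],b['fov_y'])
E
```

```text
pics
[ 0.168 -0.549  0.255] [[ 0.956  0.292 -0.   ]
 [ 0.292 -0.956  0.002]
 [ 0.    -0.002 -1.   ]] [-0.349 -0.134 -0.539] 52.93198436950733 46.62105473279718
```

View pics/a.png

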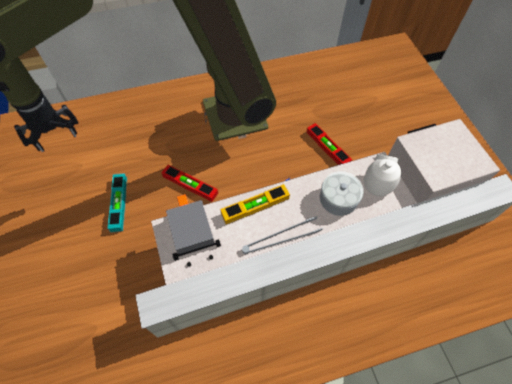

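View pics/b.png

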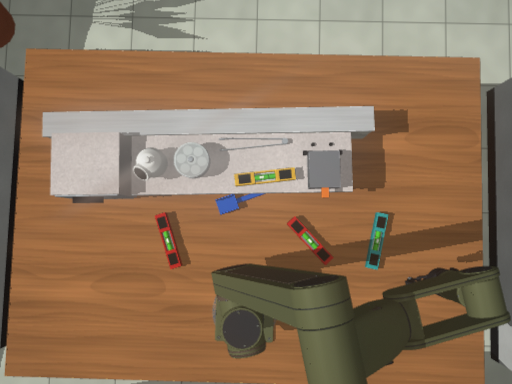

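The scene view shows the shelf, with the cover at (190,228). In the top view the grey cover is at (323,169), its orange tab at (325,192) and the yellow level at (265,177). I'll enlarge the top view.

```bash
python3 - <<'E'
from h import *
np.set_printoptions(precision=4,suppress=True)
b=load('top');a=load('scene')
crop(b,225,120,375,210,5,'c.png')
for u,v in [(325,193),(323,170),(308,170),(338,170),(345,185),(300,187),(265,177),(190,185),(60,185)]: print((u,v),pt(b,u,v))
# orange blob
for n,d in (('top',b),('scene',a)):
    im=d['image'].astype(int); m=(im[...,0]>180)&(im[...,1]>50)&(im[...,1]<120)&(im[...,2]<70)
    v,u=np.nonzero(m); print(n,len(u),u.mean(),v.mean(),u.min(),u.max(),v.min(),v.max())
    P=np.array([pt(d,x,y) for x,y in zip(u,v)]);print(np.median(P,0),P.min(0),P.max(0))
    m=(im[...,0]>190)&(im[...,1]>130)&(im[...,2]<70); m=m.astype(np.uint8)
    k,l,s,c=cv2.connectedComponentsWithStats(m); 
    for i in range(1,k):
        if s[i,4]>60: print(s[i],c[i])
    v,u=np.nonzero(m);P=np.array([pt(d,x,y) for x,y in zip(u,v)]);print(len(P),cv2.minAreaRect((P[:,:2]*1000).astype(np.float32)),np.median(P,0))
E
```

```text
(325, 193) [ 0.4167 -0.2549  0.1882]
(323, 170) [ 0.4901 -0.2464  0.1955]
(308, 170) [ 0.4926 -0.2016  0.1646]
(338, 170) [ 0.492  -0.2957  0.1889]
(345, 185) [ 0.4482 -0.3279  0.14  ]
(300, 187) [ 0.4379 -0.1785  0.1394]
(265, 177) [ 0.4658 -0.061   0.167 ]
(190, 185) [0.4359 0.1892 0.1357]
(60, 185) [0.4199 0.593  0.2099]
top 113 216.71681415929203 231.81415929203538 155 322 196 268
[0.2901 0.2583 0.0299] [ 0.1443 -0.2718 -0.0069] [0.4185 0.3298 0.0382]
22 ((460.7810363769531, -127.376220703125), (248.44619750976562, 71.21607208251953), 81.13423919677734) [ 0.461  -0.1218  0.1687]
scene 28198 268.74466274203843 238.33438541740549 0 511 40 383
[ 0.5872  0.0118 -0.0012] [-0.2489 -0.8402 -0.0121] [0.9625 0.8489 1.1218]
[264 185  25  17 103] [276.1165 194.1748]
[221 199  47  21 167] [239.2934 209.7246]
290 ((379.07611083984375, 53.58282470703125), (160.91595458984375, 1241.878173828125), 23.821990966796875) [ 0.4756 -0.0698  0.1669]
```

View pics/c.png

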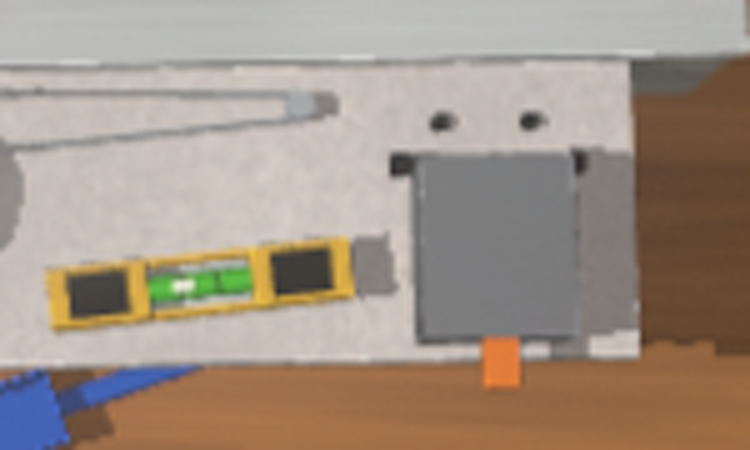

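The enlarged view puts the tab at crop (501,362), i.e. (325.2,192.4), and the hinge ends at crop (402,163) and (580,163). The level's corners are at about (47,268), (55,328), (354,295) and (347,238), and the shelf's front edge at (200,362) and (638,357). Next I'll work out the positions.

```bash
cat >> h.py <<'E'
def atz(d,u,v,Z):
    f=192/np.tan(np.radians(float(d['fov_y']))/2); R=np.array(d['R']);t=np.array(d['t'])
    o=-R.T@t; r=R.T@np.array([(u-d['cx'])/f,(v-d['cy'])/f,1.]); return o+r*(Z-o[2])/r[2]
E
python3 - <<'E'
from h import *
np.set_printoptions(precision=4,suppress=True)
b=load('top');a=load('scene')
q=lambda x,y,Z:atz(b,225+x/5-.4,120+y/5-.4,Z)
print('tab',q(501,338,.187),q(501,388,.187),'L/R',q(482,365,.187),q(520,365,.187))
print('hinge',q(402,163,.154),q(580,163,.154))
print('cover corners',q(415,337,.187),q(577,337,.187),q(415,155,.187),q(577,155,.187))
e=[q(200,362,.139),q(638,357,.138)];d=e[0]-e[1];print('edge',e,np.degrees(np.arctan2(-d[0],d[1])))
print('level',[q(*p,.167) for p in ((47,268),(55,328),(354,295),(347,238))],'pads',q(98,293,.168),q(302,271,.168))
im=b['image'].astype(int); m=(im[...,0]>200)&(im[...,1]>70)&(im[...,1]<150)&(im[...,2]<60); m[:180]=0;m[203:]=0;m[:,:310]=0;m[:,340:]=0
v,u=np.nonzero(m);print(len(u),u.mean(),v.mean(),u.min(),u.max(),v.min(),v.max())
for v in range(186,200): print(v,[round(float(b['range_z'][v,u]),3) for u in (320,325,330)],im[v,325])
s=monitor.get_state();print(s['qpos'])
E
```

```text
tab [ 0.4355 -0.2542  0.187 ] [ 0.4032 -0.2546  0.187 ] L/R [ 0.4177 -0.2422  0.187 ] [ 0.4184 -0.2666  0.187 ]
hinge [ 0.553  -0.1918  0.154 ] [ 0.5558 -0.3096  0.154 ]
cover corners [ 0.4348 -0.1988  0.187 ] [ 0.4373 -0.303   0.187 ] [ 0.5532 -0.1969  0.187 ] [ 0.5557 -0.3017  0.187 ]
edge [array([ 0.4184, -0.0611,  0.139 ]), array([ 0.429 , -0.3524,  0.138 ])] 2.0893082395302396
level [array([0.4758, 0.041 , 0.167 ]), array([0.4365, 0.0346, 0.167 ]), array([ 0.463 , -0.1606,  0.167 ]), array([ 0.5004, -0.1553,  0.167 ])] pads [0.4601 0.0071 0.168 ] [ 0.4778 -0.1262  0.168 ]
11 325.54545454545456 193.63636363636363 323 327 191 196
186 [1.435, 1.432, 1.433] [123 123 124]
187 [1.436, 1.438, 1.441] [170 117  91]
188 [1.479, 1.427, 1.485] [215 120  61]
189 [1.486, 1.432, 1.475] [225 124  60]
190 [1.478, 1.434, 1.49] [225 124  60]
191 [1.488, 1.432, 1.479] [225 123  59]
192 [1.62, 1.429, 1.62] [225 124  60]
193 [1.619, 1.433, 1.619] [224 124  60]
194 [1.625, 1.433, 1.616] [225 123  60]
195 [1.624, 1.427, 1.619] [224 123  59]
196 [1.621, 1.433, 1.623] [225 125  60]
197 [1.616, 1.621, 1.621] [177 105  58]
198 [1.621, 1.611, 1.625] [143  98  64]
199 [1.623, 1.621, 1.621] [148 103  67]
[-77.2055  17.618   86.375    0.0002  76.1113  -4.211 ]
```

```bash
python3 -m pendant '[[0,0,0,0,0,0.85,0],[0,0,0,0,0,0.85,0],[0,0,0,0,0,0.85,0],[0.5,-0.6,0,0,0,0,0],[0.5,-0.6,0,0,0,0,0],[0.5,-0.6,0,0,0,0,0],[0.5,-0.6,0,0,0,0,0],[0.5,-0.6,0,0,0,0,0]]' 30; python3 -m pendant '[[0.5,-0.6,0,0,0,0,0],[0.5,-0.6,0,0,0,0,0],[0.55,-0.6,0,0,0,0,0],[0.55,-0.6,0,0,0,0,0.3],[0.55,-0.6,0,0,0,0,0.5],[0.5,-0.6,0,0,0,0,0.5],[0.2,-0.1,0,0,0,0,0.5],[0,0,0,0,0,0,0.5]]'
python3 - <<'E'
from h import *
np.set_printoptions(precision=4,suppress=True)
w=grab('wrist'); s=monitor.get_state(); print(s['tool_pos'],s['orientation'],s['width'],s['qpos'])
cv2.imwrite('pics/d.png',np.array(w['image'])[:,:,::-1])
E
```

```text
t: 0.77
tool_pos: [0.2649, -0.4255, 0.2558]
orientation: [[1.0, 0.029, -0.0], [0.029, -1.0, 0.001], [-0.0, -0.001, -1.0]]
wrist_force: [0.9, 0.3, -0.5]
width: 1.0
gripper_force: 0.0
t: 1.43
tool_pos: [0.3954, -0.2735, 0.2561]
orientation: [[0.999, 0.033, 0.0], [0.033, -0.999, 0.0], [0.0, -0.0, -1.0]]
wrist_force: [-0.1, -0.2, 0.8]
width: 0.498
gripper_force: 0.0
[ 0.3945 -0.2746  0.2561] [[ 0.9995  0.0325 -0.0006]
 [ 0.0325 -0.9995 -0.0003]
 [-0.0006  0.0002 -1.    ]] 0.5009521402335542 [-39.8535  10.0333  97.0159  -0.0367  72.969   48.2938]
```

View pics/d.png

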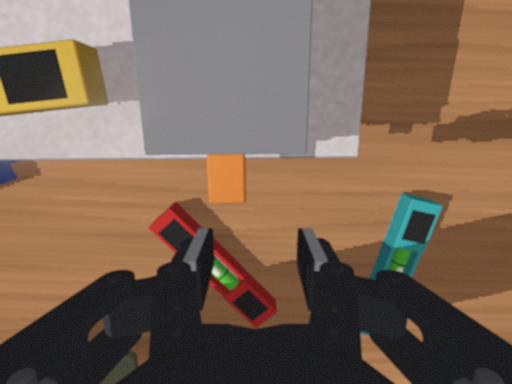

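The wrist view shows the tab between u 208–245 and v 155–202, just ahead of the fingers. I'll locate it from there.

```bash
python3 - <<'E'
from h import *
np.set_printoptions(precision=4,suppress=True)
w=load('wrist')
for u,v in [(226,155),(226,202),(208,180),(245,180),(226,180),(145,155),(308,155)]: print(u,v,atz(w,u,v,.191),pt(w,u,v))
E
```

```text
226 155 [ 0.4348 -0.2523  0.191 ] [ 0.4347 -0.2523  0.1906]
226 202 [ 0.4044 -0.2526  0.191 ] [ 0.4042 -0.2526  0.1904]
208 180 [ 0.4185 -0.2411  0.191 ] [ 0.4188 -0.2413  0.1922]
245 180 [ 0.4194 -0.2645  0.191 ] [ 0.3741 -0.2592 -0.0008]
226 180 [ 0.4189 -0.2525  0.191 ] [ 0.4192 -0.2526  0.1922]
145 155 [ 0.4331 -0.2023  0.191 ] [ 0.4247 -0.1834  0.1393]
308 155 [ 0.4365 -0.3029  0.191 ] [ 0.4291 -0.3125  0.1384]
```

```bash
python3 -m pendant '[[0.24,-0.27,0,0,0,0,0.5],[0.24,-0.27,0,0,0,0,0.5],[0,0,0.4,0,0,0,0.5],[0,0,0.4,0,0,0,0.5],[0,0,0.4,0,0,0,0.5],[0,0,0.4,0,0,0,0.5],[0,0,0,0,0,0,0.5],[0,0,0,0,0,0,1]]' 30; python3 -m pendant '[[0,0,0,0,0,0,1],[0,0,0,0,0,0,1],[0,0,0,0,0,0,1],[0,0,0,0,0,0,1]]'
```

```text
t: 2.15
tool_pos: [0.4113, -0.2536, 0.1916]
orientation: [[1.0, 0.028, -0.002], [0.028, -1.0, 0.001], [-0.002, -0.001, -1.0]]
wrist_force: [-0.2, 0.2, 0.8]
width: 0.372
gripper_force: 0.0
t: 2.48
tool_pos: [0.4122, -0.2546, 0.1934]
orientation: [[1.0, 0.03, -0.0], [0.03, -1.0, -0.003], [-0.0, 0.003, -1.0]]
wrist_force: [-4.2, -5.4, -0.6]
width: 0.268
gripper_force: 30.7
```

```bash
python3 -m pendant '[[0.106,0,-0.366,0,0,0,1],[0.143,0,-0.354,0,0,0,1],[0.18,0,-0.336,0,0,0,1],[0.214,0,-0.316,0,0,0,1],[0.246,0,-0.292,0,0,0,1],[0.275,0,-0.265,0,0,0,1],[0,0,0,0,0,0,1]]'
```

```text
t: 3.07
tool_pos: [0.4616, -0.253, 0.2726]
orientation: [[1.0, 0.03, 0.005], [0.031, -1.0, -0.004], [0.005, 0.004, -1.0]]
wrist_force: [-1.5, -3.6, 2.8]
width: 0.272
gripper_force: 31.8
```

```bash
python3 -m pendant '[[0.301,0,-0.234,0,0,0,1],[0.324,0,-0.202,0,0,0,1],[0.343,0,-0.167,0,0,0,1],[0.359,0,-0.13,0,0,0,1],[0.37,0,-0.092,0,0,0,1],[0.378,0,-0.052,0,0,0,1],[0,0,0,0,0,0,1]]'
```

```text
t: 3.65
tool_pos: [0.544, -0.2497, 0.3054]
orientation: [[1.0, 0.03, 0.002], [0.03, -1.0, -0.002], [0.002, 0.002, -1.0]]
wrist_force: [-1.1, -2.5, 5.1]
width: 0.275
gripper_force: 33.4
```

Now at about 72°; the rest goes in half steps.

```bash
python3 -m pendant '[[0.19,0,-0.01,0,0,0,1],[0.19,0,-0.003,0,0,0,1],[0.19,0,0.008,0,0,0,1],[0.19,0,0.019,0,0,0,1],[0.19,0,0.029,0,0,0,1],[0.186,0,0.038,0,0,0,1],[0.184,0,0.048,0,0,0,1],[0.182,0,0.058,0,0,0,1]]';  python3 -m pendant '[[0.178,0,0.067,0,0,0,1],[0.176,0,0.076,0,0,0,1],[0.114,0,0.056,0,0,0,1],[0.112,0,0.06,0,0,0,1],[0.04,0,0.02,0,0,0,1],[0,0,0,0,0,0,1]]'
```

```text
t: 4.32
tool_pos: [0.6033, -0.2473, 0.2971]
orientation: [[1.0, 0.03, 0.001], [0.03, -1.0, -0.0], [0.001, 0.0, -1.0]]
wrist_force: [-0.7, -4.0, 4.1]
width: 0.271
gripper_force: 35.1
t: 4.82
tool_pos: [0.6283, -0.2463, 0.2854]
orientation: [[1.0, 0.03, 0.001], [0.03, -1.0, 0.0], [0.001, -0.0, -1.0]]
wrist_force: [1.4, -2.8, 4.0]
width: 0.276
gripper_force: 36.2
```

```bash
python3 -m pendant '[[0.06,0,0.035,0,0,0,1],[0.06,0,0.035,0,0,0,1],[0,0,0,0,0,0,1],[0,0,0,0,0,0,1]]'
python3 - <<'E'
from h import *
np.set_printoptions(precision=4,suppress=True)
a=grab('scene'); w=grab('wrist')
A=np.array(a['image'])[140:330,110:320,::-1]; B=np.array(w['image'])[:,:,::-1]
cv2.imwrite('pics/e.png',np.hstack([cv2.resize(A,(424,384),interpolation=cv2.INTER_CUBIC),cv2.resize(B,(370,384))]))
E
```

```text
t: 5.15
tool_pos: [0.6297, -0.2463, 0.2846]
orientation: [[1.0, 0.029, -0.004], [0.029, -1.0, -0.0], [-0.004, 0.0, -1.0]]
wrist_force: [-7.8, -2.9, 12.1]
width: 0.272
gripper_force: 37.3
```

View pics/e.png

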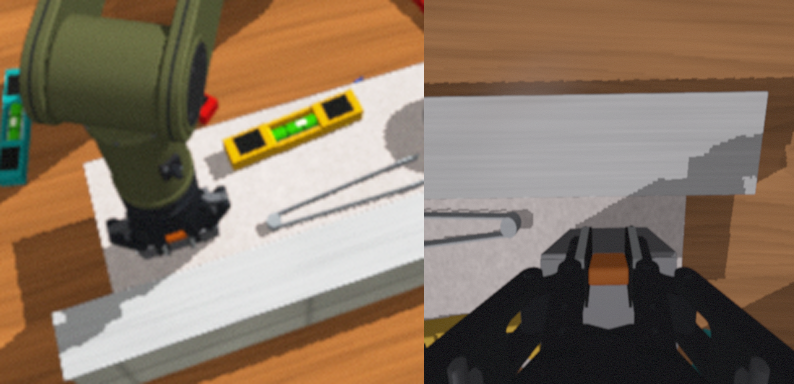

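The cover is on its stop, since the force rose at once. Next I release, rise, and go back above the knob.

```bash
python3 -m pendant '[[-0.05,0,-0.03,0,0,0,1],[0,0,0,0,0,0,0.5],[0,0,0,0,0,0,0.5],[0,0,0,0,0,0,0.5],[0,0,-0.25,0,0,0,0.5],[0,0,-0.5,0,0,0,0.5],[0,0,-0.5,0,0,0,0.5],[0,0,0,0,0,0,0.5]]'; python3 -m pendant '[[-0.4,0,-0.2,0,0,0,0.3],[-0.6,0,0,0,0,0,0.3],[-0.6,0,0,0,0,0,0.3],[-0.6,0,0,0,0,0,0.3],[-0.6,0,0,0,0,0,0.3],[-0.5,0,0,0,0,0,0.3],[-0.08,0,0,0,0,0,0.3],[0,0,0,0,0,0,0.3]]'
python3 - <<'E'
from h import *
np.set_printoptions(precision=4,suppress=True)
w=grab('wrist');s=monitor.get_state();print(s['qpos'],s['tool_pos'])
cv2.imwrite('pics/f.png',np.array(w['image'])[:,:,::-1])
E
```

```text
t: 5.92
tool_pos: [0.6318, -0.2468, 0.3391]
orientation: [[1.0, 0.03, 0.007], [0.03, -1.0, -0.003], [0.007, 0.003, -1.0]]
wrist_force: [0.5, -0.5, 1.0]
width: 0.496
gripper_force: 0.0
t: 6.58
tool_pos: [0.4938, -0.2502, 0.3425]
orientation: [[1.0, 0.029, 0.0], [0.029, -1.0, 0.0], [0.0, -0.0, -1.0]]
wrist_force: [0.3, -0.2, 0.1]
width: 0.698
gripper_force: 0.0
[-31.2227  12.8149  80.6166   0.0392  86.5174  57.0995] [ 0.4949 -0.2504  0.3425]
```

View pics/f.png

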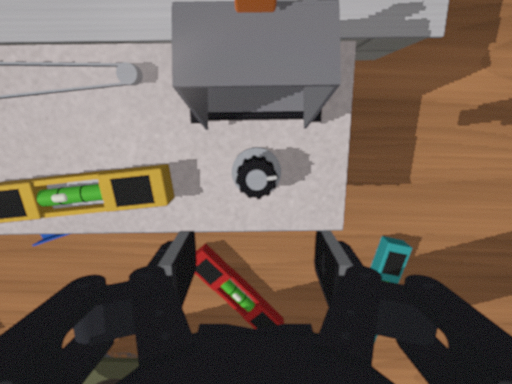

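The cover stands open, and the knob's top is centred at about (257,178) in the wrist view.

```bash
python3 - <<'E'
from h import *
np.set_printoptions(precision=4,suppress=True)
w=load('wrist');print(atz(w,257,178,.178),pt(w,262,172),pt(w,300,200),w['range_z'][170:186,257])
E
```

```text
[ 0.4967 -0.25    0.178 ] [ 0.503  -0.2546  0.1794] [ 0.4637 -0.2999  0.1385] [0.2866 0.2869 0.2852 0.2872 0.2873 0.2869 0.2892 0.2885 0.2881 0.2887
 0.2893 0.2875 0.2882 0.291  0.2891 0.2894]
```

```bash
python3 -m pendant '[[0,0,0.5,0,0,-1,0.3],[0,0,0.5,0,0,-1,0.3],[0,0,0.5,0,0,-1,0.3],[0,0,0.5,0,0,-1,0.3],[0,0,0,0,0,-1,0.3],[0,0,0,0,0,-1,0.3],[0,0,0,0,0,-1,0.3],[0,0,0,0,0,-1,0.3]]'; python3 -m pendant '[[0,0,0,0,0,-1,0.3],[0,0,0,0,0,-1,0.3],[0,0,0,0,0,-1,0.3],[0,0,0,0,0,-1,0.3],[0,0,0,0,0,-1,0.3],[0,0,0,0,0,-1,0.3],[0,0,0,0,0,-1,0.3],[0,0,0,0,0,0,0.3]]'
```

```text
t: 7.3
tool_pos: [0.4964, -0.2504, 0.2615]
orientation: [[0.642, 0.767, 0.0], [0.767, -0.642, 0.001], [0.001, -0.0, -1.0]]
wrist_force: [-0.8, 0.7, 0.6]
width: 0.699
gripper_force: 0.0
t: 7.97
tool_pos: [0.4963, -0.2504, 0.2618]
orientation: [[-0.033, 0.999, 0.001], [0.999, 0.033, 0.0], [0.0, 0.001, -1.0]]
wrist_force: [0.7, -0.1, 0.6]
width: 0.702
gripper_force: 0.0
```

```bash
python3 -m pendant '[[0,0,0.5,0,0,0,0.3],[0,0,0.5,0,0,0,0.3],[0,0,0.5,0,0,0,0.3],[0,0,0.5,0,0,0,0.3],[0,0,0.26,0,0,0,0.3],[0,0,0,0,0,0,0.3],[0,0,0,0,0,0,0.8],[0,0,0,0,0,0,0.8]]' 40; python3 -m pendant '[[0,0,0,0,0,0,0.8],[0,0,0,0,0,0,0.8],[0,0,0,0,0,0,0.8],[0,0,0,0,0,0,0.8]]'
python3 - <<'E'
from h import *
a=grab('scene');b=grab('top')
A=np.array(a['image'])[175:230,210:300,::-1];B=np.array(b['image'])[160:190,230:300,::-1]
cv2.imwrite('pics/g.png',np.vstack([cv2.resize(A,(630,385),interpolation=3),cv2.resize(B,(630,214),interpolation=3)]))
E
```

```text
t: 8.63
tool_pos: [0.4952, -0.2507, 0.1727]
orientation: [[-0.029, 1.0, 0.0], [1.0, 0.029, -0.001], [-0.001, 0.0, -1.0]]
wrist_force: [1.6, -0.7, -8.3]
width: 0.475
gripper_force: 41.4
t: 8.97
tool_pos: [0.4952, -0.2507, 0.1727]
orientation: [[-0.029, 1.0, 0.002], [1.0, 0.029, -0.001], [-0.001, 0.002, -1.0]]
wrist_force: [1.0, -0.4, -0.6]
width: 0.485
gripper_force: 41.8
```

View pics/g.png

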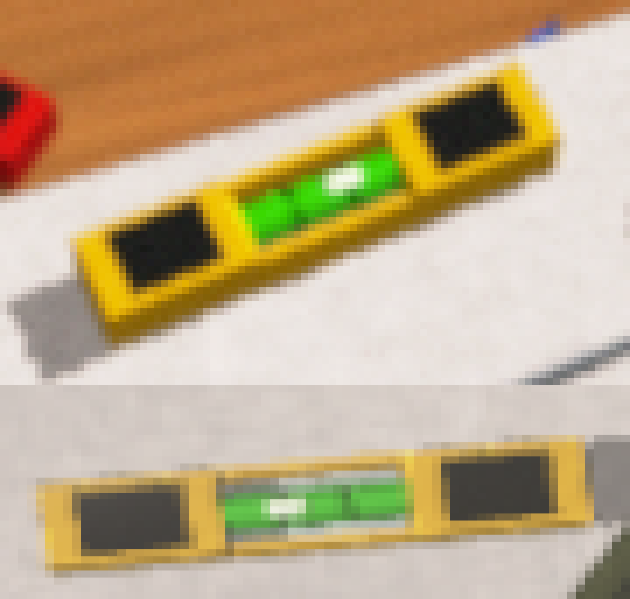

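The knob is gripped at about 40 mm. In the upper crop the bubble is at (345,180) and the pad middle at (315,185), so the offset is about 10–12 mm. I'll turn 90° first.

```bash
python3 -m pendant '[[0,0,0,0,0,1,0.8],[0,0,0,0,0,1,0.8],[0,0,0,0,0,1,0.8],[0,0,0,0,0,1,0.8],[0,0,0,0,0,1,0.8],[0,0,0,0,0,1,0.8],[0,0,0,0,0,1,0.8],[0,0,-0.02,0,0,1,0.8]]'; python3 -m pendant '[[0,0,0,0,0,1,0.8],[0,0,0,0,0,1,0.8],[0,0,0,0,0,1,0.8],[0,0,0,0,0,1,0.8],[0,0,0,0,0,1,0.8],[0,0,0,0,0,1,0.8],[0,0,-0.02,0,0,1,0.8],[0,0,0,0,0,0,0.8]]';python3 -m pendant '[[0,0,0,0,0,0,0.8],[0,0,0,0,0,0,0.8],[0,0,0,0,0,0,0.8],[0,0,0,0,0,0,0.8],[0,0,0,0,0,0,0.8],[0,0,0,0,0,0,0.8]]'
cat >> h.py <<'E'
def bubble(d):
    "offset of bubble along level from the middle of the pads, + towards pad a; m"
    im=np.array(d['image']).astype(int); r,g,b=im[...,0],im[...,1],im[...,2]
    ok=np.zeros(r.shape,np.uint8)
    P0=np.array([.468,-.06,.168]); u0,v0=proj(d,P0)
    ya=[proj(d,P0+np.array([sx*(.0195)+sy*-.012,sy*.0975,0])) for sx,sy in ((1,1),(1,-1),(-1,-1),(-1,1))]
    dirn=np.array([-.0177,.1333])/np.hypot(.0177,.1333); perp=np.array([dirn[1],-dirn[0]])
    C=np.array([.469,-.0596])
    ya=[proj(d,np.r_[C+s*dirn*.098+q*perp*.018,.168]) for s,q in ((1,1),(1,-1),(-1,-1),(-1,1))]
    cv2.fillConvexPoly(ok,np.round(ya).astype(np.int32),1)
    V,U=np.nonzero(ok); out={}
    X=np.array([atz(d,u,v,.168)[:2]-C for u,v in zip(U,V)]); s=X@dirn; q=X@perp
    R,G,B=r[V,U],g[V,U],b[V,U]
    dark=np.clip(110-np.max([R,G,B],0),0,60).astype(float)
    pa=(s>.035);pb=(s<-.035)
    A=(s[pa]*dark[pa]).sum()/dark[pa].sum();Bm=(s[pb]*dark[pb]).sum()/dark[pb].sum()
    vial=(abs(s)<.032)&(abs(q)<.012)&(G>100)
    f=np.clip(np.minimum(R,B)-90,0,None)*vial*(abs(q)<.0065)
    bu=(s*f).sum()/max(f.sum(),1)
    gr=vial&(G>R+60)&(G>B+60)
    return dict(a=A,b=Bm,bub=bu,off=bu-(A+Bm)/2,n=int((f>0).sum()),g=(s[gr].min(),s[gr].max()) if gr.any() else None)
E
python3 - <<'E'
from h import *
np.set_printoptions(precision=4,suppress=True)
print('before',bubble(load('scene')),bubble(load('top')))
a=grab('scene');b=grab('top');print(bubble(a),bubble(b));print(monitor.get_state()['qpos'])
A=np.array(a['image'])[175:230,210:300,::-1];B=np.array(b['image'])[160:190,230:300,::-1]
cv2.imwrite('pics/i.png',np.vstack([cv2.resize(A,(630,385),interpolation=3),cv2.resize(B,(630,214),interpolation=3)]))
E
```

```text
t: 9.73
tool_pos: [0.4956, -0.2508, 0.1738]
orientation: [[0.726, 0.688, 0.002], [0.688, -0.726, -0.001], [0.001, 0.003, -1.0]]
wrist_force: [3.0, -0.9, -3.1]
width: 0.477
gripper_force: 41.9
t: 10.4
tool_pos: [0.4957, -0.2511, 0.1746]
orientation: [[1.0, 0.027, 0.003], [0.027, -1.0, -0.002], [0.003, 0.002, -1.0]]
wrist_force: [1.9, -1.2, 2.3]
width: 0.479
gripper_force: 42.1
t: 10.9
tool_pos: [0.4957, -0.2511, 0.1746]
orientation: [[0.999, 0.032, 0.003], [0.032, -0.999, -0.002], [0.003, 0.002, -1.0]]
wrist_force: [1.8, -0.7, 6.0]
width: 0.479
gripper_force: 42.4
before {'a': np.float64(0.06756277842961615), 'b': np.float64(-0.0664792271264758), 'bub': np.float64(0.01087548104004123), 'off': np.float64(0.010333705388471056), 'n': 19, 'g': (np.float64(-0.03159556589339868), np.float64(0.03148448984427455))} {'a': np.float64(0.06772616726935106), 'b': np.float64(-0.06656827506013509), 'bub': np.float64(0.010432330450490341), 'off': np.float64(0.009853384345882355), 'n': 22, 'g': (np.float64(-0.031294331405628234), np.float64(0.03199807073438581))}
{'a': np.float64(0.06808255445475725), 'b': np.float64(-0.06628197042698442), 'bub': np.float64(0.0017932363964486657), 'off': np.float64(0.0008929443825622489), 'n': 19, 'g': (np.float64(-0.03159556589339868), np.float64(0.03148448984427455))} {'a': np.float64(0.06790681908505593), 'b': np.float64(-0.06646785750334855), 'bub': np.float64(0.0011089529511580508), 'off': np.float64(0.00038947216030436123), 'n': 19, 'g': (np.float64(-0.031294331405628234), np.float64(0.03199807073438581))}
[-31.2176  20.2713  95.2234   0.0033  64.3241  56.9604]
```

View pics/i.png

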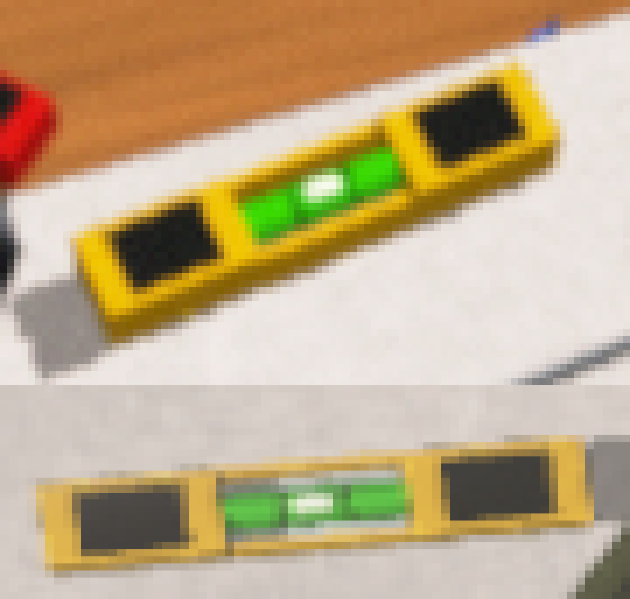

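The bubble moved 9.5 mm as expected and is now about +0.6 mm off. I'll add 5° more, release, and check with the wrist camera above the level.

```bash
python3 -m pendant '[[0,0,0,0,0,0.8,0.8],[0,0,0,0,0,0,0.8],[0,0,0,0,0,0,0.3],[0,0,0,0,0,0,0.3],[0,0,0,0,0,0,0.3],[0,0,0,0,0,0,0.3],[0,0,-0.4,0,0,0,0.3],[0,0,-0.6,0,0,0,0.3]]'; python3 -m pendant '[[0,0,-0.7,0,0,0,0.3],[0,0,-0.7,0,0,0,1],[0,0,-0.7,0,0,-0.8,1],[0,-0.7,0,0,0,0,1],[0,-0.7,0,0,0,0,1],[0,-0.7,0,0,0,0,1],[0,-0.7,0,0,0,0,1],[0,-0.7,0,0,0,0,1]]';python3 -m pendant '[[-0.35,-0.7,0,0,0,0,1],[-0.35,-0.7,0,0,0,0,1],[0,-0.7,0,0,0,0,1],[0,-0.7,0,0,0,0,1],[0,-0.2,0,0,0,0,1],[0,0,0,0,0,0,1],[0,0,0,0,0,0,1]]'
python3 - <<'E'
from h import *
np.set_printoptions(precision=4,suppress=True)
a=grab('scene');b=grab('top');w=grab('wrist');print(bubble(a),'\n',bubble(w))
s=monitor.get_state();print(s['qpos'],s['tool_pos'])
cv2.imwrite('pics/j.png',np.array(w['image'])[:,:,::-1])
E
```

```text
t: 11.67
tool_pos: [0.4924, -0.2491, 0.211]
orientation: [[0.999, -0.054, -0.007], [-0.054, -0.999, 0.004], [-0.007, -0.004, -1.0]]
wrist_force: [-0.1, -0.4, 0.2]
width: 0.698
gripper_force: 0.0
t: 12.33
tool_pos: [0.4897, -0.1092, 0.2972]
orientation: [[1.0, 0.03, -0.001], [0.03, -1.0, 0.0], [-0.001, -0.0, -1.0]]
wrist_force: [0.6, 0.4, -0.2]
width: 0.003
gripper_force: 0.0
t: 12.92
tool_pos: [0.4588, 0.0084, 0.2973]
orientation: [[1.0, 0.032, -0.0], [0.032, -1.0, -0.001], [-0.001, 0.001, -1.0]]
wrist_force: [0.3, -0.2, -0.2]
width: -0.0
gripper_force: 0.0
{'a': np.float64(0.06811933328360018), 'b': np.float64(-0.06629894328749265), 'bub': np.float64(0.0013382611891159545), 'off': np.float64(0.0004280661910621938), 'n': 20, 'g': (np.float64(-0.03159556589339868), np.float64(0.03148448984427455))} 
 {'a': np.float64(0.06898292900861448), 'b': np.float64(-0.06661545569327272), 'bub': np.float64(0.00242482049167307), 'off': np.float64(0.0012410838340021894), 'n': 226, 'g': (np.float64(-0.030419456693385867), np.float64(0.031985362029826256))}
[-4.312   6.3423 95.3234 -0.0377 78.3473 84.0575] [0.4591 0.0075 0.2974]
```

View pics/j.png

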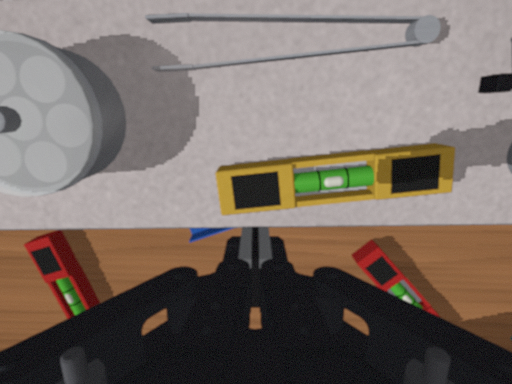

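The bubble sits between the lines at (333,182), about 0.2 mm off once parallax is taken out. Pad a is right below the tool, so I descend to press.

```bash
python3 -m pendant '[[0,0,0.6,0,0,0,1],[0,0,0.6,0,0,0,1],[0,0,0.6,0,0,0,1],[0,0,0.4,0,0,0,1],[0,0,0.2,0,0,0,1],[0.03,0,0.05,0,0,0,1],[0,0,0,0,0,0,1],[0,0,0,0,0,0,1]]'; python3 -m pendant '[[0,0,0.05,0,0,0,1],[0,0,0,0,0,0,1],[0,0,0,0,0,0,1]]'
```

```text
t: 13.73
tool_pos: [0.4612, 0.0082, 0.2003]
orientation: [[1.0, 0.029, 0.002], [0.029, -1.0, -0.0], [0.002, 0.0, -1.0]]
wrist_force: [-0.0, -0.2, 0.2]
width: -0.001
gripper_force: 0.0
t: 13.98
tool_pos: [0.4605, 0.0086, 0.1981]
orientation: [[1.0, 0.03, 0.001], [0.03, -1.0, -0.0], [0.001, 0.0, -1.0]]
wrist_force: [-0.4, -0.2, 0.4]
width: 0.006
gripper_force: 0.0
```

```bash
for i in 1; do python3 -m pendant '[[0,0,0.04,0,0,0,1],[0,0,0,0,0,0,1],[0,0,0,0,0,0,1]]'; python3 -m pendant '[[0,0,0.03,0,0,0,1],[0,0,0,0,0,0,1],[0,0,0,0,0,0,1]]'; done | grep -E 'tool|wrist'
```

```text
tool_pos: [0.46, 0.0087, 0.196]
wrist_force: [-0.0, 0.0, -0.5]
tool_pos: [0.4602, 0.0087, 0.195]
wrist_force: [-1.1, 0.4, 4.2]
```

```bash
python3 -m pendant '[[0,0,0.015,0,0,0,1],[0,0,0,0,0,0,1],[0,0,0,0,0,0,1],[0,0,0,0,0,0,1]]' | grep -E 'tool|wrist'; python3 - <<'E'
from h import *
a=grab('scene');b=grab('top');print(bubble(a),'\n',bubble(b))
print(monitor.get_state()['wrist_force'])
A=np.array(a['image'])[140:280,110:320,::-1];cv2.imwrite('pics/k.png',cv2.resize(A,None,fx=3.5,fy=3.5,interpolation=3))
E
```

```text
tool_pos: [0.4603, 0.0087, 0.195]
wrist_force: [-1.9, 1.0, 8.3]
{'a': np.float64(0.06976759432389822), 'b': np.float64(-0.06623614589663768), 'bub': np.float64(0.00047032664622270195), 'off': np.float64(-0.0012953975674075675), 'n': 13, 'g': (np.float64(-0.03159556589339868), np.float64(0.03148448984427455))} 
 {'a': np.float64(0.07237414713578541), 'b': np.float64(-0.06649971618878461), 'bub': np.float64(-3.11876255253848e-05), 'off': np.float64(-0.0029684030990257833), 'n': 12, 'g': None}
[-1.58775587  0.02377205  9.30869756]
```

View pics/k.png

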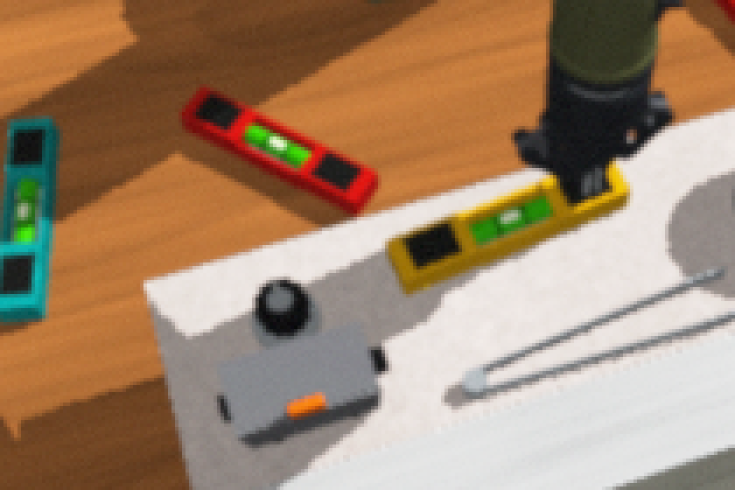

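The cover is open, the bubble is between the lines at (510,216), and the fingers press pad a with about 9 N. I'll let it settle, then hand in.

```bash
python3 -m pendant '[[0,0,0,0,0,0,1],[0,0,0,0,0,0,1],[0,0,0,0,0,0,1],[0,0,0,0,0,0,1],[0,0,0,0,0,0,1],[0,0,0,0,0,0,1]]' | grep -E 'tool|wrist'; python3 - <<'E'
from h import *
w=grab('wrist');r=bubble(w);print(r, r['bub']-r['b']-.067); print(robot.sign_off())
E
```

```text
tool_pos: [0.4602, 0.0087, 0.195]
wrist_force: [-2.5, -0.4, 8.0]
{'a': np.float64(0.06906548570016569), 'b': np.float64(-0.055068194217116596), 'bub': np.float64(0.001991400494983665), 'off': np.float64(-0.005007245246540879), 'n': 387, 'g': (np.float64(-0.01263533711773945), np.float64(0.031909087738752194))} -0.009940405287899745
the job is handed in; nothing more can be done
None
```

The job is handed in, but sign-off returned no verdict: the cover rests open on its stop, the knob was turned about 95° clockwise, the bubble is centred to about 1 mm by the last usable measurements, and the gripper holds the level flat with about 8 N (the last close-up bubble reading was unusable because the level was partly out of view).

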